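# Gauge and sort the eyepiece sleeves

### The arm

A 6-joint arm with a two-finger parallel gripper is mounted at the origin on the work surface. World frame = base frame: x ahead of the robot, y to its left, z up, the work surface at z = 0. Lengths are in m, angles in rad, forces in N, time in s.
With the tool pointing down it reaches from about 0.325 to 0.775 m from the base axis. Payload 5.5 kg.
Tool frame: the origin (TCP) lies between the finger pads; the fingertips stand 8 mm ahead of it and the grasp point (between the pads) lies 11 mm behind it (tcp_to_tips is the distance from the TCP to the fingertips, in m); z points along the fingers, y is the line along which they close (so a half turn about z gives the same grasp; the last joint's range is limited). The gripper opens to 88 mm and grips with 3 to 60 N. Pads are 20 mm wide; open, the fingers measure 115 mm over their backs; the gripper's body (75 mm by 178 mm) begins 61 mm behind the grasp point.
Start: joints at [1.222, 0.091, 1.231, -0, 1.82, -0.057], TCP at [0.173, 0.575, 0.231] pointing down, gripper open.
Joint ranges: [-2.87, 2.87], [-0.86, 2.18], [0.17, 2.46], [-1.51, 4.65], [0.06, 2.69], [-2.65, 2.65]. Speed limits (rad/s): [2.57, 2.57, 3.01, 3.14, 3.14, 3.14].

### API

Orientations are given as a unit quaternion [w, x, y, z].
In Python, from bench import * gives the robot as it stands. Calls block until the motion is done:
- move_to(position, orientation): joint-space move of the TCP to a pose.
- move_l(position, speed=0.15, orientation=None): straight line of the TCP; orientation=None keeps the orientation; speed is the mean speed in m/s.
- movej(angles): joint-space move.
- gripper_open() and close(): open the fingers fully, or close them until they stop; the grip force is fixed at half the most.
- hold(seconds).
- inverse_kinematics(position, orientation): joint angles nearest the present ones, or None.
- state(): the state.
- get_image(name): name is "scene" or "top" or "wrist"; returns a dict with "frame" (420x560x3 uint8, blue, green, red), "depth" (420x560 float32, m along the optical axis (not along the pixel's ray), 0 where there is no reading), "camera_matrix" (3x3 intrinsics, pixels), "view" (4x4, takes a point from world to camera coordinates). Camera axes: x right, y up, looking along -z (the intrinsics and any distortion apply to the point x, -y, -z); pixel columns grow to the right and rows downward; lengths in m; the calibration is good to about 2 mm. A picture is of the moment at which its call begins.
A pose or a line that the arm cannot do raises IKError and nothing moves.
- job_done(): hands the job in; it is judged then, once.
The state is a dict: "time": time; "joint_pos": joint angles; "dq": joint speeds; "joint_torque": joint torques, N m; "ee_pos": TCP position; "ee_rot": TCP orientation; "ft_force": force on the tool from outside, world axes, zero at the start; "moment": the same for the moment, N m; "finger_gap": finger opening in m; "finger_force": force on a finger pad.
Only numpy, scipy, OpenCV 4.12 (cv2) and the standard library are available. Lean on these libraries where they do the work, as an engineer would, in place of code of your own. Each camera call takes 0.05 s, during which the arm holds its last target. There are 200 camera calls.

### The job

Check the microscope eyepiece sleeves standing on the bench: in the order of the check card (yellow, blue, green, red, black; some may be missing), slide each one onto the steel gauge pin as far as it will go. A sleeve that goes down fully home on the gauge belongs in the tray of its own colour, one that catches on the pin's nose belongs in the white reject tray; finish with every sleeve lying or standing on the floor of its tray and leave everything else on the bench alone.

Things in the scene. Friction and masses are not known exactly. Their poses are not given: they have to be found in the camera images.
- sleeve_yellow: yellow plastic eyepiece adapter sleeve (plain tube, open at both ends): 42 mm outside, 44 mm long. Its bore looks about right for the gauge pin but only trying it tells. Origin at the middle of the tube, z along its bore; it starts standing on the bench (origin 22 mm up). May be absent (None).
- sleeve_blue: blue plastic eyepiece adapter sleeve (plain tube, open at both ends): 42 mm outside, 44 mm long. Its bore looks about right for the gauge pin but only trying it tells. Origin at the middle of the tube, z along its bore; it starts standing on the bench (origin 22 mm up). May be absent (None).
- sleeve_green: green plastic eyepiece adapter sleeve (plain tube, open at both ends): 42 mm outside, 44 mm long. Its bore looks about right for the gauge pin but only trying it tells. Origin at the middle of the tube, z along its bore; it starts standing on the bench (origin 22 mm up). May be absent (None).
- sleeve_red: red plastic eyepiece adapter sleeve (plain tube, open at both ends): 42 mm outside, 44 mm long. Its bore looks about right for the gauge pin but only trying it tells. Origin at the middle of the tube, z along its bore; it starts standing on the bench (origin 22 mm up). May be absent (None).
- sleeve_black: black plastic eyepiece adapter sleeve (plain tube, open at both ends): 42 mm outside, 44 mm long. Its bore looks about right for the gauge pin but only trying it tells. Origin at the middle of the tube, z along its bore; it starts standing on the bench (origin 22 mm up). May be absent (None).
- tray_yellow: yellow shallow open tray, fixed: 90 x 90 mm outside, 15 mm tall, walls 4 mm, floor 5 mm thick at most. Origin under its centre, z up.
- tray_blue: blue shallow open tray, fixed: 90 x 90 mm outside, 15 mm tall, walls 4 mm, floor 5 mm thick at most. Origin under its centre, z up.
- tray_green: green shallow open tray, fixed: 90 x 90 mm outside, 15 mm tall, walls 4 mm, floor 5 mm thick at most. Origin under its centre, z up.
- tray_red: red shallow open tray, fixed: 90 x 90 mm outside, 15 mm tall, walls 4 mm, floor 5 mm thick at most. Origin under its centre, z up.
- tray_black: black shallow open tray, fixed: 90 x 90 mm outside, 15 mm tall, walls 4 mm, floor 5 mm thick at most. Origin under its centre, z up.
- reject_tray: white shallow open tray for rejects, fixed: 110 mm (its x) by 200 mm (its y) outside, 15 mm tall, walls 4 mm, floor 5 mm thick at most. Origin under its centre, z up.
- gauge: fixed gauge: dark disc (80 mm across, 12 mm thick) with an upright steel pin 23 mm in diameter, top 58 mm above the bench, its last 5 mm tapering to a 16 mm flat nose. Origin under the centre of the disc, z up. A sleeve that fits comes to rest on the disc (sleeve origin 34 mm above the bench); a tight one catches on the nose (origin about 77 mm up).
- gauge_tip (a point): centre of the gauge pin's top, 58 mm above the bench
- objective: microscope objective, steel, 28 mm across, 45 mm tall, standing. Origin at the centre of its underside. A bystander: leave it alone.
- petri_dish: glass dish, 64 mm across, 15 mm tall. Origin at the centre of its underside. A bystander: leave it alone.
- lens_cleaner: small amber bottle, 36 mm across, 70 mm tall. Origin at the centre of its underside. A bystander: leave it alone.
- eyepiece: black eyepiece, 34 mm across, 50 mm tall, standing. Origin at the centre of its underside. A bystander: leave it alone.
- specimen_jar: glass jar with green lid, 54 mm across, 60 mm tall. Origin at the centre of its underside. A bystander: leave it alone.
- slide_box: wooden slide box, 85 x 100 x 32 mm. Origin at the centre of its underside. A bystander: leave it alone.

How it is judged:
On the way, in this order (a step that is already met when the one before it is completed fails the run):
1. the yellow sleeve is tried on the gauge pin, as far down as it will go (horizontal distance between sleeve_yellow and gauge below 0.006 m and (angle between sleeve_yellow's own z axis and vertical below 0.2 rad or angle between sleeve_yellow's own z axis and vertical above 2.94 rad) and height (world z) of sleeve_yellow below 0.038 m), for 0.2 s.
2. the blue sleeve is tried on the gauge pin, as far down as it will go (horizontal distance between sleeve_blue and gauge below 0.006 m and (angle between sleeve_blue's own z axis and vertical below 0.2 rad or angle between sleeve_blue's own z axis and vertical above 2.94 rad) and height (world z) of sleeve_blue between 0.07 and 0.0795 m and contact force between sleeve_blue and gauge above 0.2 N), for 0.2 s.
3. the green sleeve is tried on the gauge pin, as far down as it will go (horizontal distance between sleeve_green and gauge below 0.006 m and (angle between sleeve_green's own z axis and vertical below 0.2 rad or angle between sleeve_green's own z axis and vertical above 2.94 rad) and height (world z) of sleeve_green below 0.038 m), for 0.2 s.
4. the red sleeve is tried on the gauge pin, as far down as it will go (horizontal distance between sleeve_red and gauge below 0.006 m and (angle between sleeve_red's own z axis and vertical below 0.2 rad or angle between sleeve_red's own z axis and vertical above 2.94 rad) and height (world z) of sleeve_red between 0.07 and 0.0795 m and contact force between sleeve_red and gauge above 0.2 N), for 0.2 s.
5. the black sleeve is tried on the gauge pin, as far down as it will go (horizontal distance between sleeve_black and gauge below 0.006 m and (angle between sleeve_black's own z axis and vertical below 0.2 rad or angle between sleeve_black's own z axis and vertical above 2.94 rad) and height (world z) of sleeve_black below 0.038 m), for 0.2 s.
At the end, for the whole second after the job is handed in: Each sleeve present that goes home is in its own colour's tray (middle within 32 mm of the tray centre, along x and y), each that catches is in the white tray (within 42 mm across, 87 mm along); all rest on the tray floor (middle under 34 mm high), released, at rest (x of sleeve_yellow in the frame of tray_yellow between -0.032 and 0.032 m and y of sleeve_yellow in the frame of tray_yellow between -0.032 and 0.032 m and height (world z) of each of sleeve_yellow, sleeve_blue, sleeve_green, sleeve_red, sleeve_black below 0.034 m and linear speed of each of sleeve_yellow, sleeve_blue, sleeve_green, sleeve_red, sleeve_black below 0.02 m/s and x of sleeve_blue in the frame of reject_tray between -0.042 and 0.042 m and y of sleeve_blue in the frame of reject_tray between -0.087 and 0.087 m and x of sleeve_green in the frame of tray_green between -0.032 and 0.032 m and y of sleeve_green in the frame of tray_green between -0.032 and 0.032 m and x of sleeve_red in the frame of reject_tray between -0.042 and 0.042 m and y of sleeve_red in the frame of reject_tray between -0.087 and 0.087 m and x of sleeve_black in the frame of tray_black between -0.032 and 0.032 m and y of sleeve_black in the frame of tray_black between -0.032 and 0.032 m); the robot touches nothing.
It fails at once if a bystander (objective, dish, bottle, eyepiece, jar or slide box) is pushed more than 3 cm away (distance of any of objective, petri_dish, lens_cleaner, eyepiece, specimen_jar, slide_box from where it was at the start of the episode above 0.03 m).
Of sleeve_yellow, sleeve_blue, sleeve_green, sleeve_red, sleeve_black only 4 to 5 are there at a start; the rules pass over those that are not, and their reading is None.
At some moment in a run one of sleeve_yellow, sleeve_blue, sleeve_green, sleeve_red, sleeve_black may be knocked a few centimetres aside while the robot is not near it.
It also fails if it takes over 210 s, if anything falls off the work surface, if the arm or the gripper's body presses on something with over 40 N, if the wrist force passes 120 N, or if a joint passes its speed limit or range.

## Working session

There is one attempt and no reset: what is moved stays moved. The work goes in short steps, each a Python script; the robot and the scene stay as the last script left them, time stands still between calls to the robot, and variables do not carry over. Pictures are saved under pics/ and viewed, at most 14 in all, crops included, and the job is handed in when it is done.

```bash
mkdir -p pics; ls
python3 - <<'E'
from bench import *
import cv2,numpy as np
for n in("top","scene"):
    d=get_image(n); cv2.imwrite(f"pics/{n}0.png",d["frame"]); np.savez(f"{n}0.npz",**d); print(d["camera_matrix"],d["view"])
s=state();print(s["time"],s["ee_rot"],s["finger_gap"],s["ft_force"])
E
```

```text
pics
[[464.57953702   0.         275.46560401]
 [  0.         464.57953702 212.44536982]
 [  0.           0.           1.        ]] [[ 0.02155631 -0.99958833  0.01893377 -0.03722598]
 [ 0.99505057  0.02328826  0.09660235 -0.52315945]
 [-0.09700352  0.01675767  0.99514295 -1.2108812 ]
 [ 0.          0.          0.          1.        ]]
[[518.2333918    0.         280.25473444]
 [  0.         518.2333918  216.1216412 ]
 [  0.           0.           1.        ]] [[-0.35246771  0.93557731 -0.02148529  0.19189151]
 [-0.63948489 -0.22402923  0.73543863  0.27128263]
 [ 0.68324636  0.27295789  0.67725062 -1.46480759]
 [ 0.          0.          0.          1.        ]]
0.1 [-1.60303234e-04  1.45374195e-01  9.89376371e-01 -8.44620153e-04] 0.08803909205826299 [ 0.23995721 -0.03374502 -0.22405274]
```

View pics/top0.png

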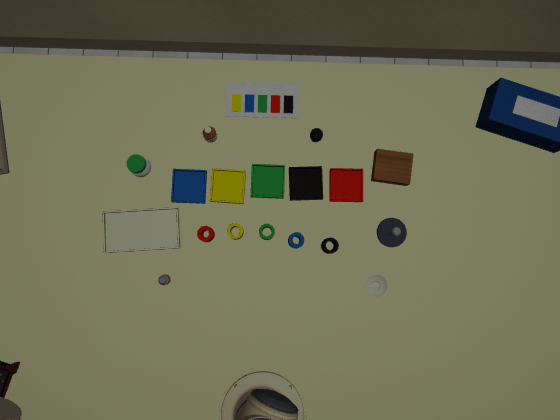

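View pics/scene0.png

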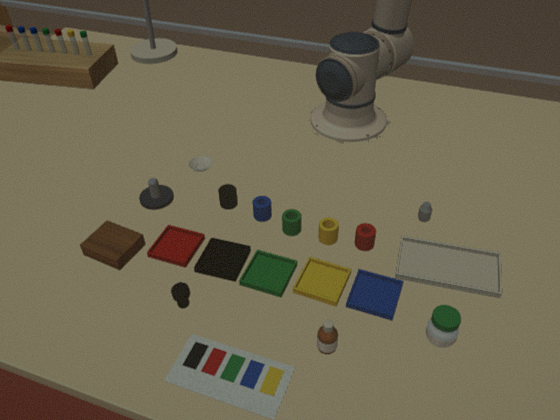

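The pictures show all five sleeves. In the top view, red is at (206,234), yellow (235,231), green (267,232), blue (296,240) and black (330,245). The gauge disc is at (392,232) with its pin tip near (397,231), and the white tray is at (141,230). The trays are in a row at v≈185: blue 189, yellow 228, green 268, black 306, red 346.

```bash
cat > h.py <<'E'
from bench import *
import cv2, numpy as np
Q=np.array([0,.5**.5,.5**.5,0])
def ray(d,u,v,z):
    """world point of pixel (u,v) on plane z"""
    K,V=d["camera_matrix"],d["view"]; R,t=V[:3,:3],V[:3,3]
    c=-R.T@t; r=R.T@np.array([(u-K[0,2])/K[0,0],-(v-K[1,2])/K[1,1],-1.]); return c+r*(z-c[2])/r[2]
def cloud(d):
    K,V=d["camera_matrix"],d["view"]; D=d["depth"]; v,u=np.indices(D.shape)
    p=np.stack([(u-K[0,2])/K[0,0]*D,-(v-K[1,2])/K[1,1]*D,-D],-1)
    return (p-V[:3,3])@V[:3,:3]
E
python3 - <<'E'
from h import *
d=dict(np.load("top0.npz")); np.set_printoptions(precision=4,suppress=True)
P=cloud(d)
for n,u,v,z in [("red",206,234,.044),("yel",235,231,.044),("gre",267,232,.044),("blu",296,240,.044),("bla",330,245,.044),("pin",397,231,.058),("disc",392,232,.012),("rej",141,230.5,.015),("tblu",189,186,.015),("tyel",228,186,.015),("tgre",268,181.5,.015),("tbla",306,183.5,.015),("tred",346,185,.015)]:
    p=ray(d,u,v,z)
    q=P[v.__int__()-12:int(v)+13,u-12:u+13].reshape(-1,3); k=np.abs(q[:,2]-z)<.008
    print(n,p,q[k].mean(0) if k.any() else None,k.sum())
move_to([.45,.1,.22],Q)
d=get_image("wrist");cv2.imwrite("pics/w0.png",d["frame"]);c=-d["view"][:3,:3].T@d["view"][:3,3];print(c,d["view"],d["camera_matrix"],state()["ee_pos"],state()["joint_pos"])
E
```

```text
red [0.4615 0.1544 0.044 ] [0.4632 0.1579 0.0445] 157
yel [0.471  0.0793 0.044 ] [0.472  0.0804 0.0445] 129
gre [ 0.4703 -0.0042  0.044 ] [ 0.4723 -0.0027  0.0447] 121
blu [ 0.4511 -0.0803  0.044 ] [ 0.4523 -0.0799  0.0449] 152
bla [ 0.4401 -0.1693  0.044 ] [ 0.4395 -0.1697  0.0446] 130
pin [ 0.4797 -0.3413  0.058 ] [ 0.4793 -0.3384  0.0579] 64
disc [ 0.4796 -0.3406  0.012 ] [ 0.4792 -0.3386  0.0139] 502
rej [0.4683 0.331  0.015 ] [0.4712 0.3329 0.0082] 136
tblu [0.5909 0.2085 0.015 ] [0.5933 0.2073 0.0085] 119
tyel [0.5935 0.1038 0.015 ] [0.5942 0.1015 0.0086] 119
tgre [ 0.6084 -0.0037  0.015 ] [ 0.6087 -0.0022  0.0086] 136
tbla [ 0.6055 -0.1065  0.015 ] [ 0.6071 -0.1068  0.0086] 177
tred [ 0.604 -0.215  0.015] [ 0.6061 -0.2153  0.0087] 180
[0.4493 0.1807 0.3738] [[ 1.      0.0027 -0.0001 -0.4498]
 [-0.0026  0.9557 -0.2944 -0.0615]
 [-0.0007  0.2944  0.9557 -0.4101]
 [ 0.      0.      0.      1.    ]] [[365.7323   0.     283.8023]
 [  0.     365.7323 213.9131]
 [  0.       0.       1.    ]] [0.45   0.1007 0.22  ] [ 0.1463 -0.2859  1.6024  0.0002  1.825   0.1448]
```

View pics/w0.png

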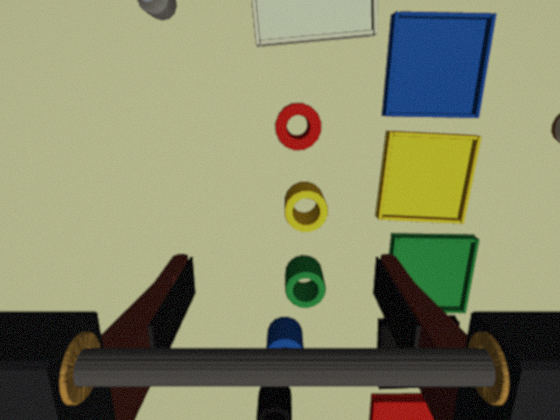

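The wrist view is clear: red at (298,127), yellow (306,207) and green (305,287). Next I'll measure the sleeves and pin with wrist depth.

```bash
cat >> h.py <<'E'
def look(xy,z=.044,r=.03,tol=.005,h=.18,move=True,name=None):
    """centre of the flat top at height z near xy, from the wrist camera"""
    if move: move_to([xy[0],xy[1]-.03,h],Q); hold(.2)
    d=get_image("wrist")
    if name: cv2.imwrite(f"pics/{name}.png",d["frame"])
    P=cloud(d).reshape(-1,3); k=(d["depth"].ravel()>0)&(np.abs(P[:,2]-z)<tol)&(np.hypot(*(P[:,:2]-xy).T)<r)
    p=P[k]
    if len(p)<40: return None
    c,R=cv2.minEnclosingCircle(p[:,:2].astype(np.float32))
    return np.array(c),R,p.mean(0),len(p)
E
python3 - <<'E'
from h import *
np.set_printoptions(precision=4,suppress=True)
print(look([.472,.080]))
print(look([.4395,-.169]))
print(look([.479,-.3395],z=.058,r=.02,name="w_pin"))
print(state()["time"])
E
```

```text
(array([0.4701, 0.0817]), 0.020932231098413467, array([0.4701, 0.0822, 0.0433]), 1316)
(array([ 0.4379, -0.1687]), 0.020905589684844017, array([ 0.4381, -0.1681,  0.0433]), 1330)
(array([ 0.4779, -0.3381]), 0.011448112316429615, array([ 0.4778, -0.3375,  0.0565]), 625)
4.975
```

View pics/w_pin.png

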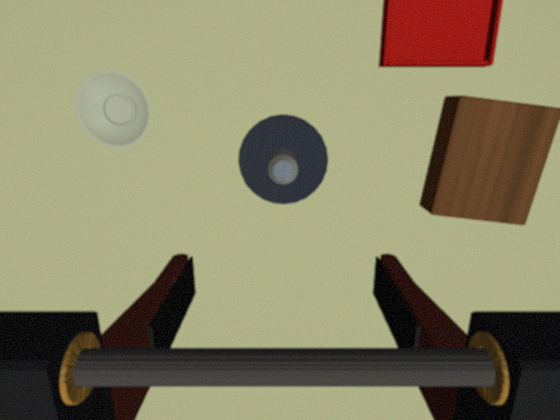

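The pin is clear at (284,170), with nothing in the way. I'll grasp yellow, release it and look again: the self-centred sleeve gives me the camera's offset along x.

```bash
cat >> h.py <<'E'
HG=.023   # TCP height above the sleeve's lower end
def go(x,y,z,speed=.15): move_l([x,y,z],speed=speed,orientation=Q)
def pick(x,y,zb=0.,top=.15):
    if state()["ee_pos"][2]<top-.01: raise RuntimeError("low")
    move_to([x,y,top],Q); go(x,y,zb+HG,.12); close(); hold(.15)
    s=state(); print("grip",round(s["finger_gap"],4),np.round(s["finger_force"],1)); return s["finger_gap"]
E
python3 - <<'E'
from h import *
np.set_printoptions(precision=4,suppress=True)
pick(.4701,.0820); gripper_open(); print(state()["ee_pos"])
go(.4701,.082,.18); print(look([.4701,.082])); print(state()["time"])
E
```

```text
grip 0.042 30.0
[0.4701 0.082  0.023 ]
(array([0.4694, 0.0817]), 0.02101477049291134, array([0.4693, 0.0823, 0.0433]), 1318)
11.3167
```

```bash
cat >> h.py <<'E'
PIN=np.array([.4786,-.3381]); BX=.0007
def trial(pin=PIN,fmax=4.):
    """carry the held sleeve to the pin, lower it; returns height of its lower end at contact or when home"""
    x,y=pin; go(*state()["ee_pos"][:2],.16,.3); move_to([x,y,.16],Q); go(x,y,.064+HG,.12); hold(.2)
    f0=np.array(state()["ft_force"]); zb=.060
    while True:
        go(x,y,zb+HG,.04); f=np.array(state()["ft_force"])-f0
        if f[2]>fmax or zb<=.0126: print("zb",round(zb,4),"f",np.round(f,1),"t",state()["time"]); return zb
        zb=max(zb-(.0015 if zb>.046 else .005),.0125)
E
python3 - <<'E'
from h import *
np.set_printoptions(precision=4,suppress=True)
pick(.4701,.0817); z=trial(); hold(.4); s=state(); print(s["ft_force"],s["ee_pos"],s["time"])
E
```

```text
grip 0.0417 30.0
zb 0.0125 f [-0.3  0.2 -1.2] t 21.5083
[ 1.0055 -0.2911 -0.5558] [ 0.4786 -0.3381  0.0356] 21.9083
```

```bash
cat >> h.py <<'E'
def place(x,y,zt=.0055):
    p=state()["ee_pos"]; go(p[0],p[1],.16,.2); move_to([x,y,.16],Q); go(x,y,.04+HG,.2)
    go(x,y,zt+HG,.06); gripper_open(); go(x,y,.16,.25); print("placed t",state()["time"])
def fetch(xy,name=None):
    m=look(np.array(xy),r=.04,name=name); print(m)
    c,R=m[0],m[1]
    assert .0195<R<.0225
    if np.hypot(*(c-xy))>.01: m=look(c,r=.03); c=m[0]; print("moved",m)
    return pick(c[0]+BX,c[1],top=.13)
E
python3 - <<'E'
from h import *
np.set_printoptions(precision=4,suppress=True)
place(.594,.1025); fetch([.4515,-.080]); trial(); hold(.4); s=state(); print(s["ft_force"],s["ee_pos"],s["time"])
d=get_image("top");cv2.imwrite("pics/top1.png",cv2.resize(d["frame"][120:320,90:450],None,fx=2,fy=2))
d=get_image("scene");cv2.imwrite("pics/sc1.png",cv2.resize(d["frame"][130:310,110:410],None,fx=2.6,fy=2.6))
E
```

```text
placed t 27.2333
(array([ 0.4502, -0.0791]), 0.02107909694314003, array([ 0.4502, -0.0783,  0.0434]), 1617)
grip 0.0418 30.0
zb 0.0525 f [-2.1  1.7  6.3] t 34.9
[-2.9437  1.4152  6.9484] [ 0.4788 -0.3384  0.0771] 35.3
```

View pics/sc1.png

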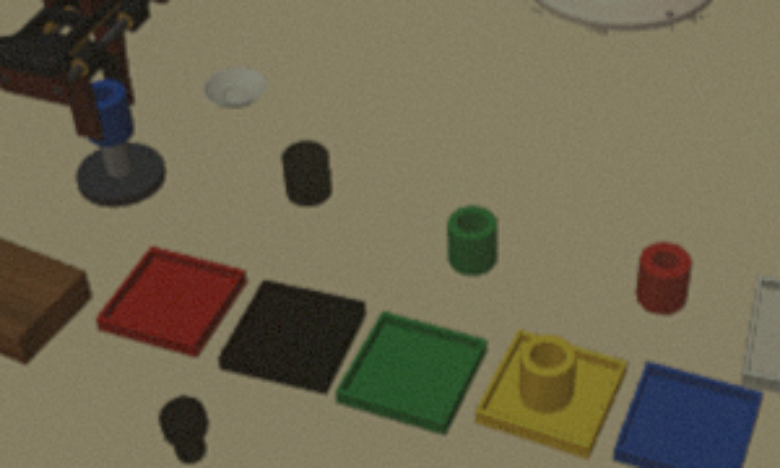

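Yellow is standing in its tray at (547,375), and blue is caught on the pin nose at (110,113) with 7 N of contact. Continuing with blue into the white tray, then green.

Run:
```python
from h import *
np.set_printoptions(precision=4,suppress=True)
place(.4695,.365); fetch([.471,-.003]); trial(); hold(.4); s=state(); print(s["ft_force"],s["ee_pos"],s["time"])
```

```text
placed t 41.35
(array([ 0.4709, -0.0013]), 0.02099701762199402, array([ 0.4709, -0.0005,  0.0433]), 1337)
grip 0.0417 30.0
zb 0.0125 f [ 0.6 -0.9 -0.9] t 52.8917
[ 0.1749 -0.4935 -1.1959] [ 0.4786 -0.3381  0.0356] 53.2917
```

Run:
```python
from h import *
np.set_printoptions(precision=4,suppress=True)
place(.6085,-.003); fetch([.462,.157]); trial(); hold(.4); s=state(); print(s["ft_force"],s["ee_pos"],s["time"])
d=get_image("scene");cv2.imwrite("pics/sc2.png",cv2.resize(d["frame"][130:330,110:510],None,fx=2,fy=2))
```

```text
placed t 58.3
(array([0.4615, 0.1597]), 0.020990077406167984, array([0.4616, 0.1603, 0.0434]), 1628)
grip 0.041 30.0
zb 0.0525 f [-3.8  0.9  7.3] t 66.5583
[-2.1012  1.7968  7.6816] [ 0.4788 -0.3383  0.0771] 66.9583
```

View pics/sc2.png

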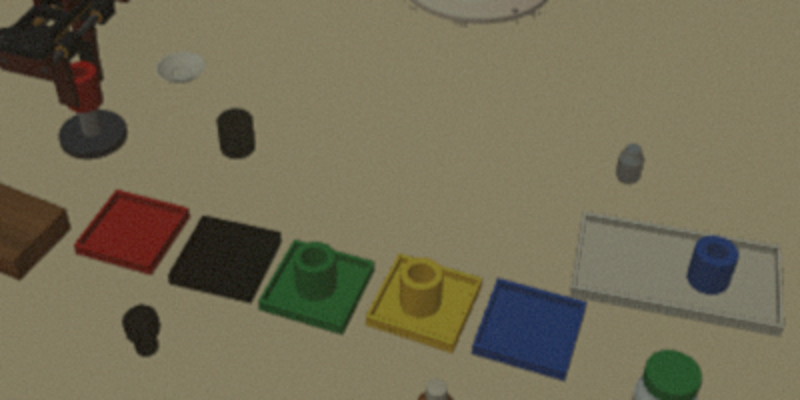

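Red is caught on the nose at (87,87). Green (315,270), yellow (421,287) and blue (713,264) are standing in their trays, and black (236,133) is still on the bench. Red goes to the white tray next, then I'll try black.

Run:
```python
from h import *
np.set_printoptions(precision=4,suppress=True)
place(.4695,.295); fetch([.4385,-.1687]); trial(); hold(.4); s=state(); print(s["ft_force"],s["ee_pos"],s["time"])
```

```text
placed t 72.7333
(array([ 0.4381, -0.1689]), 0.020991219207644463, array([ 0.4381, -0.1681,  0.0433]), 1326)
grip 0.0417 30.0
zb 0.0125 f [1.4 0.8 1.1] t 84.05
[-0.1122 -0.7622 -0.4219] [ 0.4786 -0.3381  0.0356] 84.45
```

Run:
```python
from h import *
np.set_printoptions(precision=4,suppress=True)
place(.6065,-.1067); move_to([.42,-.1,.25],Q); hold(.5)
d=get_image("top");cv2.imwrite("pics/top3.png",cv2.resize(d["frame"][120:320,90:450],None,fx=2.2,fy=2.2))
P=cloud(d)
for n,x,y in [("y",.594,.1025),("b",.4695,.365),("g",.6085,-.003),("r",.4695,.295),("k",.6065,-.1067)]:
    q=P[(np.hypot(P[...,0]-x,P[...,1]-y)<.04)&(P[...,2]>.04)]; print(n,q.mean(0),len(q))
d=get_image("scene");cv2.imwrite("pics/sc3.png",cv2.resize(d["frame"][130:330,110:510],None,fx=2,fy=2))
```

```text
placed t 89.1417
y [0.5954 0.1004 0.0482] 130
b [0.4707 0.3621 0.0478] 170
g [ 0.6086 -0.0039  0.0482] 131
r [0.47   0.2924 0.0484] 165
k [ 0.6068 -0.1078  0.0487] 130
```

View pics/top3.png

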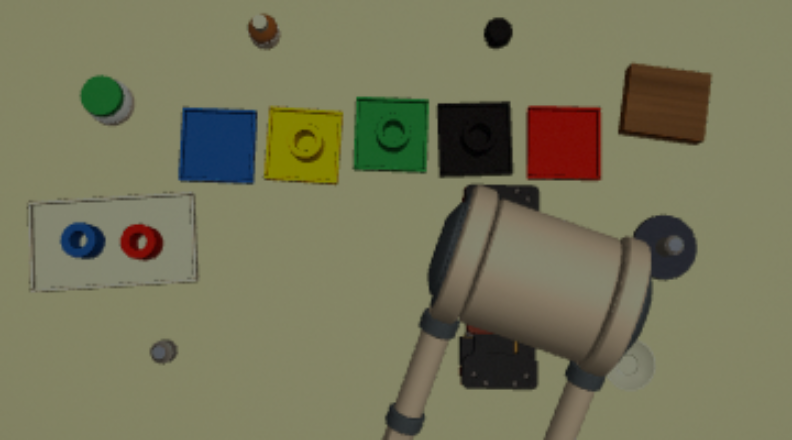

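View pics/sc3.png

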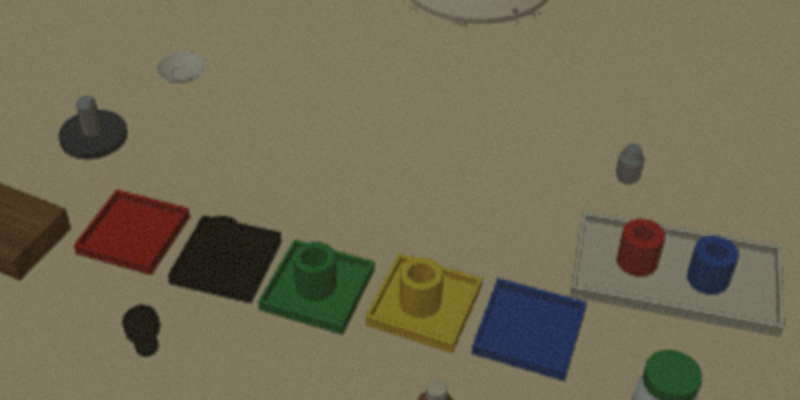

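All five sleeves stand centred on the floors of their trays: in the top view yellow is at (306,142), green (393,132), black (478,137), blue (82,240) and red (141,242). The bystanders haven't moved, and the arm is clear of everything.

```bash
python3 -c "
from bench import *
print(job_done())"
```

```text
the job is handed in; nothing more can be done
None
```

I tried all five sleeves on the gauge in card order and handed the job in: yellow, green and black went fully home and stand in their own trays, blue and red caught on the nose and stand in the white reject tray; `job_done()` gave no verdict.

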